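Walk the inlaid rosewood block round to the fence

TASK

Without gripping or lifting it, walk the heavy inlaid block round with fingertip pushes until its mother-of-pearl face looks squarely at the fence, and do not let it touch the fence until it is square. Then push it up so that the inlaid face lies flat against the fence with the whole block between the two white marks. Leave the tools, jars and other things where they are.

Things in the scene. Friction and masses are not known exactly. Their poses are not given: they have to be found in the camera images.
- fence: fixed dark steel fence, 400 mm long, 36 thick, 50 tall, two 34 mm tall braces behind. Origin at the foot of its front face (towards the robot), mid-length; the front face is the plane x = 0, x points out of its back, away from the robot, y along it to the robot's left. Two white marks 8 mm wide cross its top and front; their inner edges are at y = -110 and +110 mm.
- block: loose dark wood block, 0.65-0.95 kg, 105 mm in x, 160 in y, 55 tall; origin: centre of underside. Its +x long side is the inlaid face (pale rosette; pale line on top along that edge). Square when its axes match the fence's. Starts with its centre 135-175 mm before the fence, turned 0.65-1.15 rad anticlockwise from above. Slides with dry friction, stops when the push stops.
- face_left (a point): point on the block: the +y end of the inlaid face, half-way up (block frame 52.5, 80, 27.5 mm)
- face_right (a point): point on the block: the -y end of the inlaid face, half-way up (block frame 52.5, -80, 27.5 mm)
- wax_tin: low round pale tin, 64 mm across, 42 mm tall; a bystander, to be left where it is. Origin at its underside
- chisel: chisel lying down, 190 mm long; a bystander, to be left where it is. Origin at its underside
- glue_jar: white jar of glue, 60 mm across, 65 mm tall; a bystander, to be left where it is. Origin at its underside
- mallet: wooden mallet lying down, about 250 mm long; a bystander, to be left where it is. Origin at its underside
- offcut: wood offcut 85 x 32 x 28 mm, beyond the fence; a bystander, to be left where it is. Origin at its underside
- shell_dish: blue ceramic bowl, 110 mm across, 30 mm tall; a bystander, to be left where it is. Origin at its underside
- brush: brush lying down, 170 mm long, beyond the fence; a bystander, to be left where it is. Origin at its underside
Things that resemble listed ones, but are neither listed nor needed, are in the scene too. Several things look just like the block: the one meant starts farthest to the robot's right.

How it is judged:
On the way:
1. the block stands square to the fence, inlaid face towards it, still clear of it (angle between the x axis of block and the x axis of fence, either way round below 0.17 rad and x of face_left in the frame of fence between -0.15 and -0.003 m and x of face_right in the frame of fence below -0.003 m and contact force between block and fence below 0.2 N), for 0.2 s.
At the end, for the whole second after the job is handed in: Both ends of the inlaid face are within 4 mm of the fence's front face, the block's middle is within 34 mm of the middle between the marks (so the block lies between them, with 4 mm to spare), and it stands flat on the table at rest (x of face_left in the frame of fence between -0.004 and 0.005 m and x of face_right in the frame of fence between -0.004 and 0.005 m and y of block in the frame of fence between -0.034 and 0.034 m and y of face_left in the frame of fence above 0.03 m and height (world z) of block below 0.006 m and angle between block's own z axis and vertical below 0.06 rad and linear speed of block below 0.01 m/s and angular speed of block below 0.05 rad/s); the robot touches nothing.
It fails at once if the block touches the fence while more than 0.23 rad (13 degrees) out of square (contact force between block and fence above 0.5 N and angle between the x axis of block and the x axis of fence, either way round above 0.23 rad).
It fails at once if the block is lifted or tipped (over 10 mm, or 0.12 rad) (height (world z) of block above 0.01 m or angle between block's own z axis and vertical above 0.12 rad).
It fails at once if a bystander is moved by more than 20 mm (distance of any of wax_tin, chisel, glue_jar, mallet, offcut, shell_dish, brush from where it was at the start of the episode above 0.02 m).
It also fails if it takes over 72 s, if anything falls off the work surface, if the arm or the gripper's body presses on something with over 40 N, if the wrist force passes 120 N, or if a joint passes its speed limit or range.

ROBOT

A 6-joint arm with a two-finger parallel gripper is mounted at the origin on the work surface. World frame = base frame: x ahead of the robot, y to its left, z up, the work surface at z = 0. Lengths are in m, angles in rad, forces in N, time in s.
With the tool pointing down it reaches from about 0.3 to 0.75 m from the base axis. Payload 8.5 kg.
Tool frame: the origin (TCP) lies at the very end of the fingers, on their centre line; the grasp point (between the pads) lies 19 mm behind it; z points along the fingers, x is the direction in which the jaws open and shut, and the axes are right-handed (so a half turn about z gives the same grasp; the last joint's range is limited). The gripper opens to 85 mm and grips with 20 to 120 N. Pads are 22 mm wide; open, the fingers measure 114 mm over their backs; the gripper's body (76 mm by 85 mm) begins 54 mm behind the grasp point. The pads swing forward as they close: fully open they stand 13 mm farther back than shut.
Start: joints at [-1.324, 0.381, 1.297, -0, 1.464, -0.215], TCP at [0.245, -0.492, 0.231] pointing down, gripper open.
Joint ranges: [-3.11, 3.11], [-0.89, 2.33], [0.22, 2.48], [-1.42, 4.56], [0.17, 2.85], [-2.88, 2.88]. Speed limits (rad/s): [2.39, 2.39, 3.14, 3.14, 3.14, 3.14].

INTERFACE

Orientations are given as a unit quaternion [x, y, z, w].
In Python, from plant import manip gives the robot as it stands.
- The arm moves only by the shell command python3 -m inch 'ROWS' [FORCE]. ROWS is text: rows parted by semicolons, each of 7 numbers parted by spaces: the turn, a rotation vector about the world's x, y, z in rad, then the shift along the world's x, y, z in mm, then the closure in counts, from 0 (fully open) to 255 (shut). In form: rx ry rz x y z hand; .... A call has 1 to 5 rows; each row is the pose to reach, as a shift and turn from the pose measured when the call began; what a row does not reach only later rows make up. A row lasts 1/12 s, in which the tool goes at most 41.7 mm and 7.16 degrees, less where a joint would pass 70% of its speed; a pose out of reach is approached as far as the arm can. A call with a gripper value outside its range is refused whole. The fingers move at their own pace and stop on an object; FORCE is the grip in N (left out, the last holds). Time passes only in rows, so rows that repeat a pose let the fingers close. It gives the time, the measured TCP pose, the force and the opening at its end, in the units of the state.
- manip.get_obs(): the state, without advancing time (a new reading comes with each control period).
- manip.read_camera(name): name is "side" or "top"; returns a dict with "img" (420x560x3 uint8, red, green, blue), "vertical_fov" (degrees; the focal length in pixels is half the picture's height over the tangent of half this angle, whatever the lens; pixels are square), "cx", "cy" (the principal point, pixels), "k1" (the pictures are not rectified: a ray, as slopes to the right and down, at radius r is drawn at 1 + k1 r^2 times it, then the intrinsics apply), "camera_from_world" (4x4, takes a point from world to camera coordinates). Camera axes: x right, y down, z forward; pixel columns grow to the right and rows downward; lengths in m; the calibration is good to about 2 mm. A picture is of the moment at which its call begins. There is no depth.
- manip.job_done(): hands the job in, once; it reports no verdict.
The state is a dict: "time_s": time; "q": joint angles; "joint_vel": joint speeds; "joint_torque": joint torques, N m; "ee_pos": TCP position; "eef_rot": TCP orientation; "contact_force": force on the tool from outside, world axes, zero at the start; "torque": the same for the moment, N m; "gripper_width": finger opening in m.
Only numpy, scipy, OpenCV 4.12 (cv2) and the standard library are available. Lean on these libraries where they do the work, as an engineer would, in place of code of your own. Each camera call takes 0.05 s, during which the arm holds its last target.

## Working session

There is one attempt and no reset: what is moved stays moved. The work goes in short steps, Python scripts to look and compute and a shell command to move; the robot and the scene stay as the last step left them, time stands still between calls to the robot, and variables do not carry over. Pictures are saved under pics/ and viewed, and the job is handed in when it is done.

```bash
ls; mkdir -p pics; cat > h.py <<'E'
import numpy as np, cv2, pickle
from plant import manip
def snap(name,tag):
    c=manip.read_camera(name); pickle.dump(c,open(f'pics/{tag}.pkl','wb'))
    cv2.imwrite(f'pics/{tag}.png',c['img'][:,:,::-1]); return c
def load(tag): return pickle.load(open(f'pics/{tag}.pkl','rb'))
def K(c):
    f=210/np.tan(np.radians(c['vertical_fov'])/2); return f
def ray(c,u,v):
    f=K(c); d=np.array([(u-c['cx'])/f,(v-c['cy'])/f]); s=d.copy()
    for _ in range(30): s=d/(1+c['k1']*(s@s))
    T=np.array(c['camera_from_world']); R=T[:3,:3]; o=-R.T@T[:3,3]
    return o,R.T@np.array([s[0],s[1],1])
def at(c,u,v,z):
    o,d=ray(c,u,v); return o+d*(z-o[2])/d[2]
def proj(c,p):
    T=np.array(c['camera_from_world']); q=T[:3,:3]@np.array(p)+T[:3,3]; s=q[:2]/q[2]; s=s*(1+c['k1']*(s@s)); return s*K(c)+[c['cx'],c['cy']]
def crop(c,u0,v0,u1,v1,k,tag):
    im=cv2.resize(c['img'][v0:v1,u0:u1],None,fx=k,fy=k,interpolation=cv2.INTER_CUBIC)
    cv2.imwrite(f'pics/{tag}.png',im[:,:,::-1])
E
python3 - <<'E'
from h import *
for n in('side','top'): 
    c=snap(n,n+'0'); print(c['vertical_fov'],c['cx'],c['cy'],c['k1'],c['camera_from_world'])
o=manip.get_obs(); print(o)
E
```

```text
pics
42.88228989222513 280.39075392849725 202.7032558839313 -0.19841703082243026 [[ 0.96823361 -0.24947907  0.01684853 -0.46974837]
 [-0.1263022  -0.54610968 -0.82813765  0.12267543]
 [ 0.21580416  0.7997027  -0.5602715   1.35926464]
 [ 0.          0.          0.          1.        ]]
46.8939904456601 275.82733662130255 211.1466631300141 -0.15733769976212983 [[ 0.01181066 -0.99954575  0.0277274   0.00478344]
 [-0.99433097 -0.01467041 -0.10531242  0.50492291]
 [ 0.10567135 -0.0263264  -0.99405256  1.31343302]
 [ 0.          0.          0.          1.        ]]
{'time_s': 0.1, 'q': array([-1.32428767e+00,  3.81134005e-01,  1.29813457e+00,  1.43273398e-05,
        1.46358602e+00, -2.15276803e-01]), 'joint_vel': array([-0.00069046,  0.00045395, -0.0022582 ,  0.00122746,  0.00051793,
        0.00038209]), 'joint_torque': array([ 5.05267715e-03, -4.49216151e+01, -2.31657761e+01, -7.01474778e-05,
        3.61269609e-03,  7.46427986e-06]), 'ee_pos': array([ 0.24500218, -0.49214136,  0.23078762]), 'eef_rot': array([ 8.50160370e-01, -5.26523454e-01, -4.48118653e-04, -4.44255603e-04]), 'contact_force': array([ 0.18267647,  0.71554986, -0.63902491]), 'torque': array([-0.04571758, -0.01561617, -0.02073653]), 'gripper_width': 0.08573832285833809}
```

View pics/side0.png

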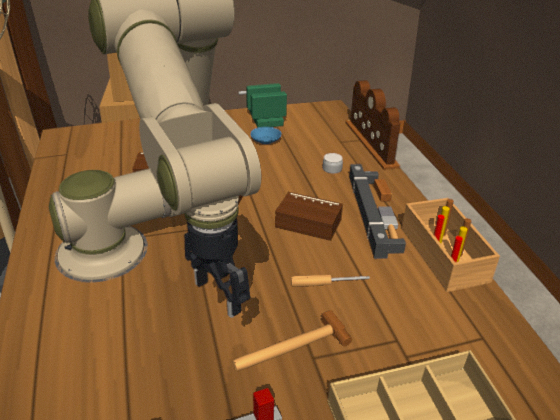

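View pics/top0.png

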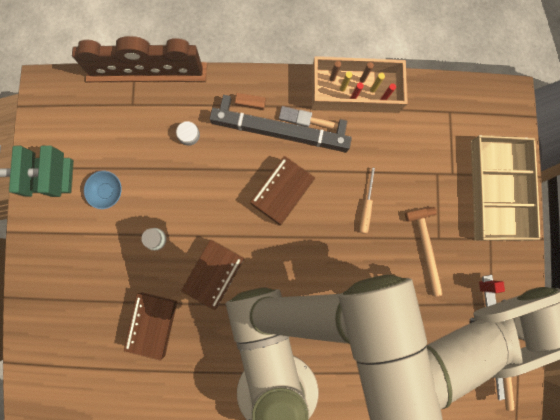

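The top view shows three block lookalikes, at pixels (283,190), (212,272) and (150,325). The robot's right is image right, so I take (283,190). The pale edge runs from about (255,193) to (285,161), facing up-left. The fence runs from (212,115) to (350,143). Next is a close crop to check.

```bash
python3 - <<'E'
from h import *
c=load('top0'); crop(c,200,90,380,225,4,'c0')
E
```

```text
(no output)
```

View pics/c0.png

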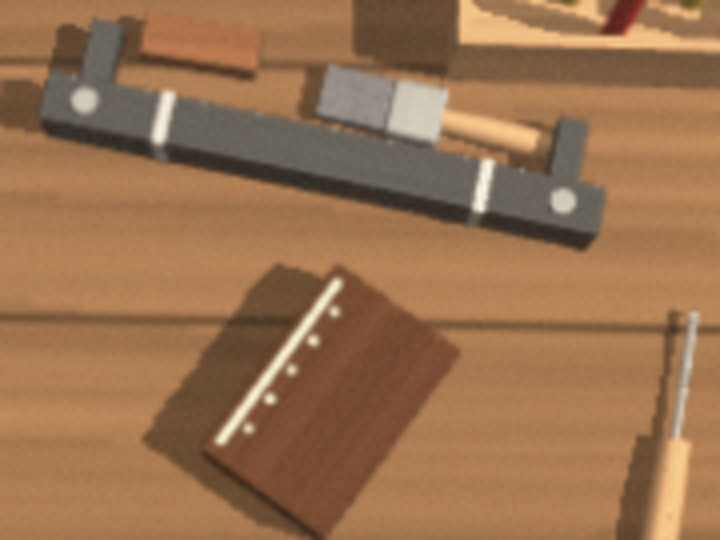

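```bash
cat >> h.py <<'E'
from scipy.optimize import least_squares
def fitblock(c,pts,z=0.055,h0=None):
    # pts: corners A(+x,-y) B(-x,-y) C(-x,+y) D(+x,+y) at top, pixel or None
    loc=np.array([[.0525,-.08],[-.0525,-.08],[-.0525,.08],[.0525,.08]])
    idx=[i for i,p in enumerate(pts) if p is not None]
    W=np.array([at(c,*pts[i],z)[:2] for i in idx])
    def res(p):
        R=np.array([[np.cos(p[2]),-np.sin(p[2])],[np.sin(p[2]),np.cos(p[2])]])
        return (loc[idx]@R.T+p[:2]-W).ravel()
    best=min((least_squares(res,[*W.mean(0),h]) for h in np.linspace(-3,3,7)),key=lambda r:r.cost)
    return best.x,res(best.x).reshape(-1,2)
def overlay(c,bp,tag,F=None,box=None,k=3,z=0.055):
    im=cv2.resize(c['img'],None,fx=k,fy=k,interpolation=cv2.INTER_CUBIC)
    def dr(P,col):
        q=np.array([(proj(c,p)+.5)*k-.5 for p in P]); cv2.polylines(im,[np.round(q).astype(int)],False,col,1)
    if bp is not None:
        ca,sa=np.cos(bp[2]),np.sin(bp[2])
        L=[(.0525,-.08),(-.0525,-.08),(-.0525,.08),(.0525,.08),(.0525,-.08)]
        for zz in(0,z): dr([(bp[0]+ca*a-sa*b,bp[1]+sa*a+ca*b,zz) for a,b in L],(0,255,0))
    if F is not None:
        ca,sa=np.cos(F[2]),np.sin(F[2]); w=lambda a,b,zz:(F[0]+ca*a-sa*b,F[1]+sa*a+ca*b,zz)
        dr([w(0,-.2,0),w(0,.2,0),w(0,.2,.05),w(0,-.2,.05),w(0,-.2,0)],(255,255,0))
        for s in(-.11,.11): dr([w(0,s,0),w(0,s,.05),w(.036,s,.05)],(255,0,255))
    if box: u0,v0,u1,v1=[int(b*k) for b in box]; im=im[v0:v1,u0:u1]
    cv2.imwrite(f'pics/{tag}.png',im[:,:,::-1])
E
python3 - <<'E'
from h import *
c=load('top0')
cv=lambda u,v:(200+u/4,90+v/4)
bp,r=fitblock(c,[cv(338,265),cv(460,350),cv(322,538),cv(207,447)]); print(bp,r*1000)
# fence top corners: back-left, front-left, front-right, back-right
P=[cv(42,122),cv(590,233)]
for p in P: print(at(c,*p,.05))
a,b=[at(c,*p,.05) for p in P]; d=a-b; print(np.hypot(*d[:2]), np.arctan2(d[1],d[0])-np.pi/2)
print('marks',[at(c,*cv(*p),.05) for p in[(153,144),(167,146),(471,207),(485,210)]])
m=(a+b)/2; F=[m[0],m[1],np.arctan2(d[1],d[0])-np.pi/2]; print(F)
overlay(c,bp,'o0',F,(200,90,380,225),4)
E
```

```text
[ 0.56052715 -0.00669978  0.95386345] [[ 2.2782469  -0.34904807]
 [-0.66911173 -1.78367357]
 [-0.80382436 -2.42281716]
 [-0.80531081  4.5555388 ]]
[0.75371444 0.1972617  0.05      ]
[ 0.68147337 -0.18554658  0.05      ]
0.38956508130413053 -0.18651992724091238
marks [array([0.73889534, 0.11945739, 0.05      ]), array([0.73760746, 0.10969047, 0.05      ]), array([ 0.69805435, -0.10218794,  0.05      ]), array([ 0.69613606, -0.11196864,  0.05      ])]
[np.float64(0.7175939007665275), np.float64(0.005857558190294293), np.float64(-0.18651992724091238)]
```

View pics/o0.png

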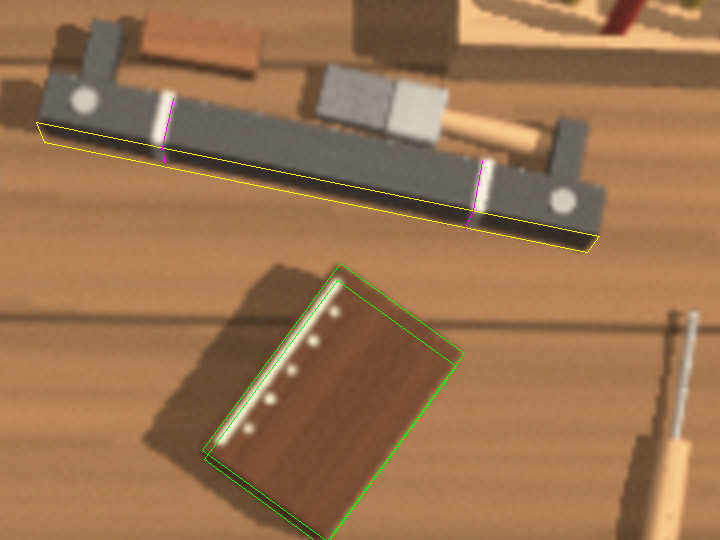

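Block in world is at (0.5605, -0.0067) with yaw 0.954. The fence is at about (0.719, 0.003) with yaw -0.185. The fit residuals are under 5 mm and the sizes agree. In the fence frame the block centre is about (-154, -38) mm, turned 1.14 rad.

Plan: push the back face near its left end with closed fingers to turn the block clockwise. Then square it and push it home with open fingers.

```bash
python3 -m inch '0 0 0 16 35 0 255; 0 0 0 32 70 0 255; 0 0 0 48 105 0 255; 0 0 0 64 140 0 255; 0 0 0 80 175 0 255' 40
python3 -m inch '0 0 0 16 35 0 255; 0 0 0 32 70 0 255; 0 0 0 48 105 0 255; 0 0 0 64 140 0 255; 0 0 0 80 175 0 255'
python3 -m inch '0 0 0 16 35 0 255; 0 0 0 32 70 0 255; 0 0 0 40 88 0 255; 0 0 0 40 88 0 255'
```

```text
time_s: 0.52
ee_pos: [0.3252, -0.3153, 0.2305]
eef_rot: [0.85, -0.527, -0.001, -0.001]
contact_force: [0.5, -0.3, 0.1]
gripper_width: 0.0258
time_s: 0.93
ee_pos: [0.4054, -0.1384, 0.2304]
eef_rot: [0.85, -0.527, -0.001, -0.001]
contact_force: [0.7, -0.3, 0.2]
gripper_width: -0.0
time_s: 1.27
ee_pos: [0.4461, -0.0472, 0.2302]
eef_rot: [0.851, -0.525, -0.001, -0.001]
contact_force: [-0.4, 0.0, -0.3]
gripper_width: -0.0
```

```bash
python3 - <<'E'
from h import *
c=snap('side','side1'); crop(c,180,120,440,320,3,'c1')
E
```

```text
(no output)
```

View pics/c1.png

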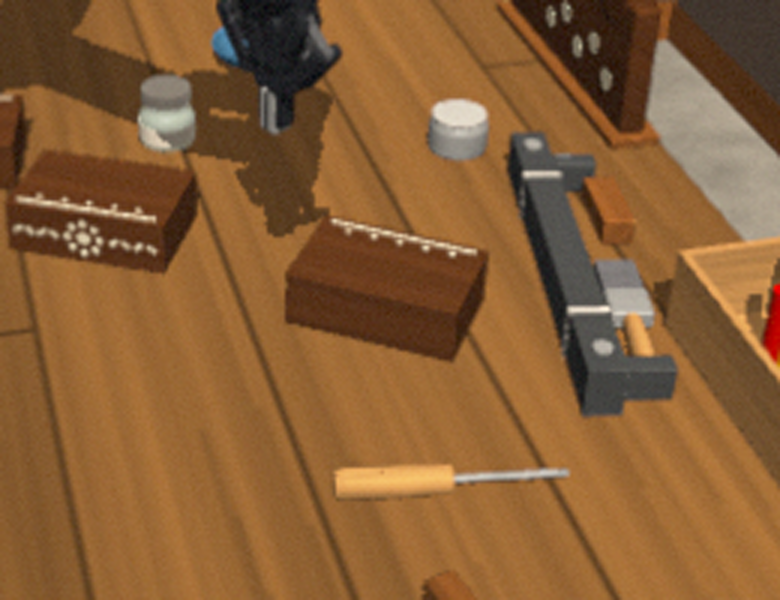

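The side view shows the target's back face towards the camera, with its left end C near crop (288,270). The table in front of it is clear, and the fingers hang above at crop (275,110). Descend now.

```bash
python3 -m inch '0 0 0 0 -1 -40 255; 0 0 0 0 -2 -80 255; 0 0 0 1 -3 -120 255; 0 0 0 1 -3 -160 255; 0 0 0 1 -3 -190 255'
python3 -m inch '0 0 0 0 0 -18 255; 0 0 0 0 0 -18 255; 0 0 0 0 0 -18 255'
python3 - <<'E'
from h import *
c=snap('side','side2'); crop(c,230,150,400,280,4,'c2')
E
```

```text
time_s: 1.73
ee_pos: [0.4453, -0.0525, 0.0377]
eef_rot: [0.851, -0.526, -0.002, -0.0]
contact_force: [-0.4, -0.3, -0.6]
gripper_width: -0.0001
time_s: 1.98
ee_pos: [0.4449, -0.0533, 0.0195]
eef_rot: [0.85, -0.526, -0.003, -0.0]
contact_force: [1.2, -0.2, 0.8]
gripper_width: 0.0002
```

View pics/c2.png

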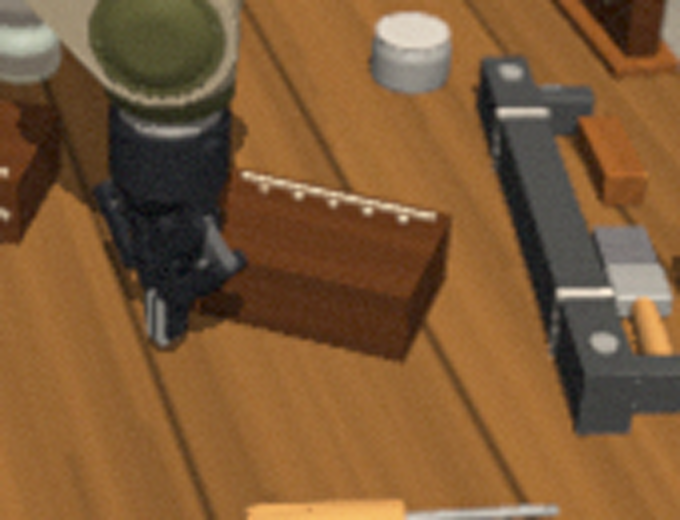

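```bash
python3 -m inch '0 0 0 8 11 0 255; 0 0 0 16 22 0 255; 0 0 0 20 27 0 255; 0 0 0 22 30 0 255; 0 0 0 23 33 0 255'
python3 -m inch '0 0 0 2 3 0 255; 0 0 0 5 6 0 255; 0 0 0 7 9 0 255; 0 0 0 9 12 0 255; 0 0 0 11 15 0 255'
python3 - <<'E'
from h import *
c=snap('top','top3'); crop(c,200,90,380,225,4,'c3')
E
```

```text
time_s: 2.45
ee_pos: [0.4691, -0.0204, 0.0214]
eef_rot: [0.85, -0.526, -0.001, -0.001]
contact_force: [-0.7, -0.2, -1.2]
gripper_width: -0.0001
time_s: 2.87
ee_pos: [0.479, -0.0055, 0.0214]
eef_rot: [0.85, -0.526, -0.002, 0.0]
contact_force: [-6.5, -3.7, 4.0]
gripper_width: -0.0002
```

View pics/c3.png

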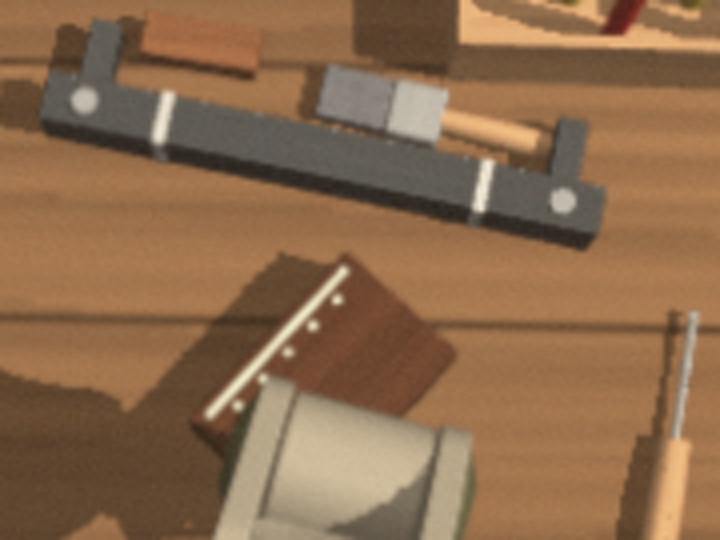

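```bash
cat >> h.py <<'E'
F=[0.719,0.003,-0.185]
def report(c,pts,box,k,tag):
    bp,r=fitblock(c,[None if p is None else (box[0]+p[0]/k,box[1]+p[1]/k) for p in pts])
    d=bp[:2]-F[:2]; cf,sf=np.cos(F[2]),np.sin(F[2])
    print('block',bp.round(4),'res',abs(r*1000).max().round(1),'fence frame',(np.array([cf*d[0]+sf*d[1],-sf*d[0]+cf*d[1]])*1000).round(1),'ang',(bp[2]-F[2]).round(3))
    t=manip.get_obs()['ee_pos'][:2]-bp[:2]; cb,sb=np.cos(bp[2]),np.sin(bp[2])
    print('tool in block',((cb*t[0]+sb*t[1])*1000).round(1),((-sb*t[0]+cb*t[1])*1000).round(1))
    overlay(c,bp,tag,F,box,k); return bp
E
python3 - <<'E'
from h import *
report(load('top3'),[(347,252),(457,352),None,(192,422)],(200,90,380,225),4,'o3')
E
```

```text
block [ 5.6880e-01 -2.2000e-03 -5.4297e+00] res 2.4 fence frame [-146.7  -32.7] ang -5.245
tool in block -60.9 65.5
```

View pics/o3.png

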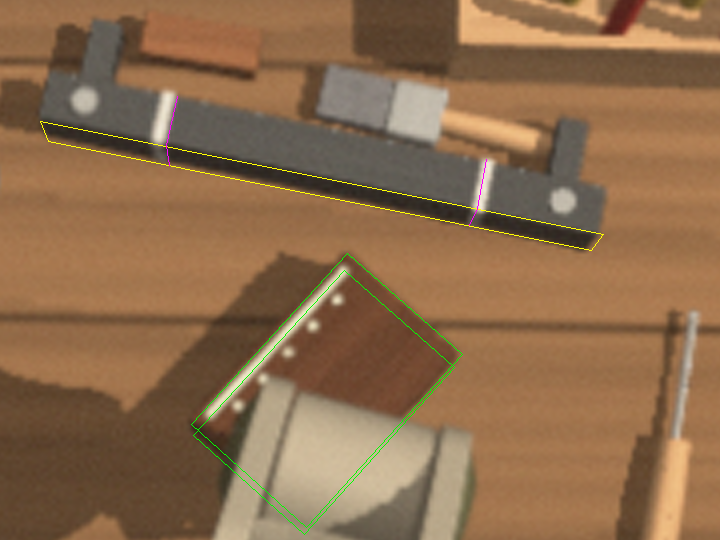

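```bash
python3 -m inch '0 0 0 3 6 0 255; 0 0 0 6 13 0 255; 0 0 0 9 19 0 255; 0 0 0 12 25 0 255; 0 0 0 16 31 0 255'
python3 - <<'E'
from h import *
c=snap('top','top4'); crop(c,200,90,380,225,4,'c4')
E
```

```text
time_s: 3.33
ee_pos: [0.4953, 0.0265, 0.0214]
eef_rot: [0.851, -0.526, -0.002, 0.0]
contact_force: [-3.6, -3.2, 2.2]
gripper_width: 0.0003
```

View pics/c4.png

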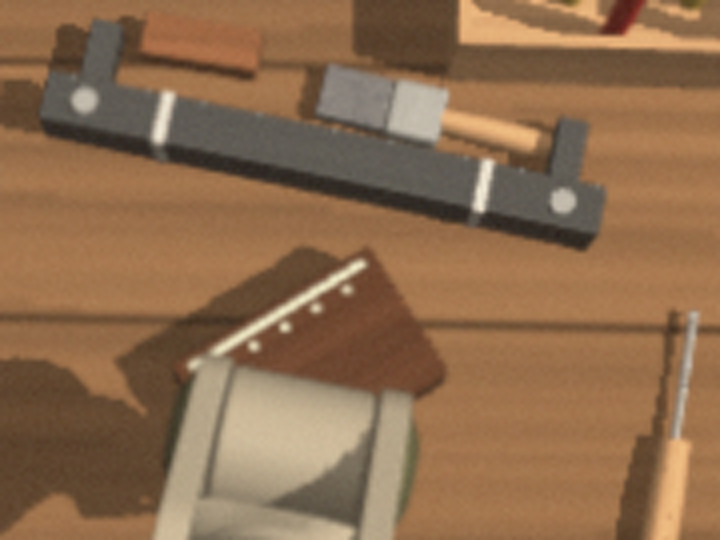

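```bash
python3 - <<'E'
from h import *
report(load('top4'),[(370,248),(445,368),None,(178,366)],(200,90,380,225),4,'o4')
E
```

```text
block [0.5812 0.0071 0.5802] res 4.9 fence frame [-136.2  -21.3] ang 0.765
tool in block -60.1 63.7
```

View pics/o4.png

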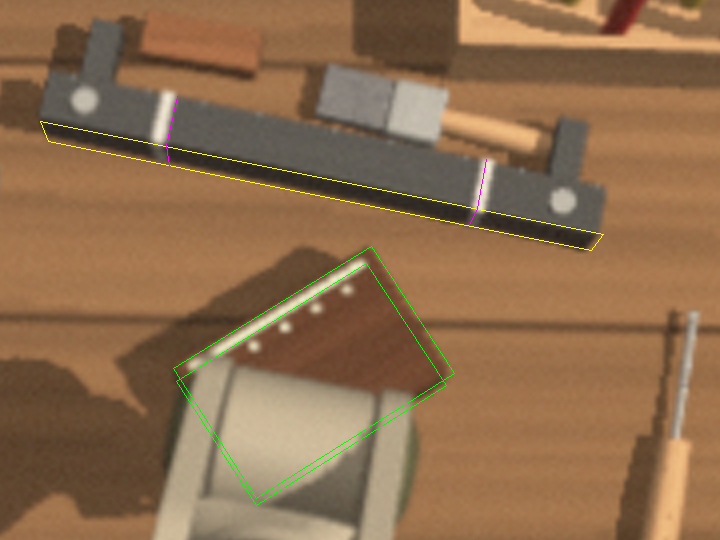

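```bash
python3 -m inch '0 0 0 4 6 0 255; 0 0 0 8 12 0 255; 0 0 0 13 18 0 255; 0 0 0 18 23 0 255; 0 0 0 24 28 0 255'
python3 - <<'E'
from h import *
c=snap('top','top5'); crop(c,200,90,380,225,4,'c5')
E
```

```text
time_s: 3.8
ee_pos: [0.52, 0.056, 0.0214]
eef_rot: [0.851, -0.526, -0.003, 0.0]
contact_force: [-5.3, -2.1, 3.1]
gripper_width: 0.0
```

View pics/c5.png

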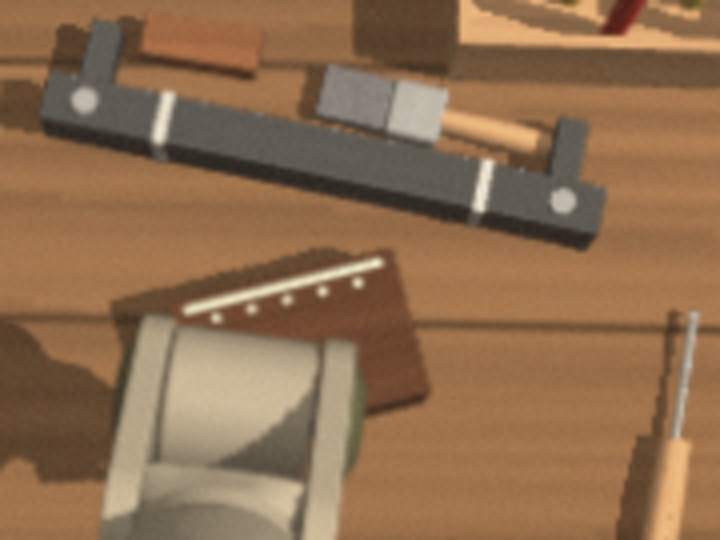

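```bash
python3 - <<'E'
from h import *
report(load('top5'),[(393,250),(428,392),None,(168,305)],(200,90,380,225),4,'o5')
E
```

```text
block [0.5947 0.0167 0.263 ] res 2.1 fence frame [-124.7   -9.4] ang 0.448
tool in block -60.6 57.7
```

View pics/o5.png

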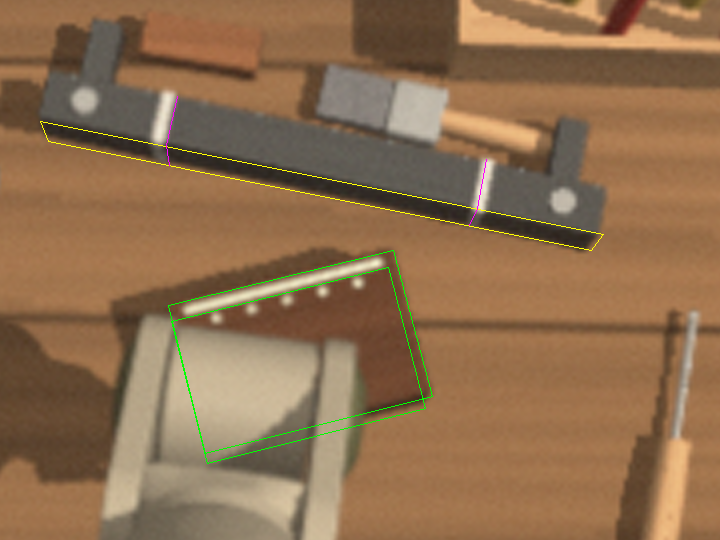

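```bash
python3 -m inch '0 0 0 5 4 0 255; 0 0 0 11 8 0 255; 0 0 0 17 12 0 255; 0 0 0 22 15 0 255; 0 0 0 28 18 0 255'
python3 - <<'E'
from h import *
c=snap('top','top6'); crop(c,200,90,380,225,4,'c6')
E
```

```text
time_s: 4.27
ee_pos: [0.5492, 0.0751, 0.0214]
eef_rot: [0.851, -0.526, -0.002, -0.0]
contact_force: [-5.1, 0.3, 1.8]
gripper_width: -0.0003
```

View pics/c6.png

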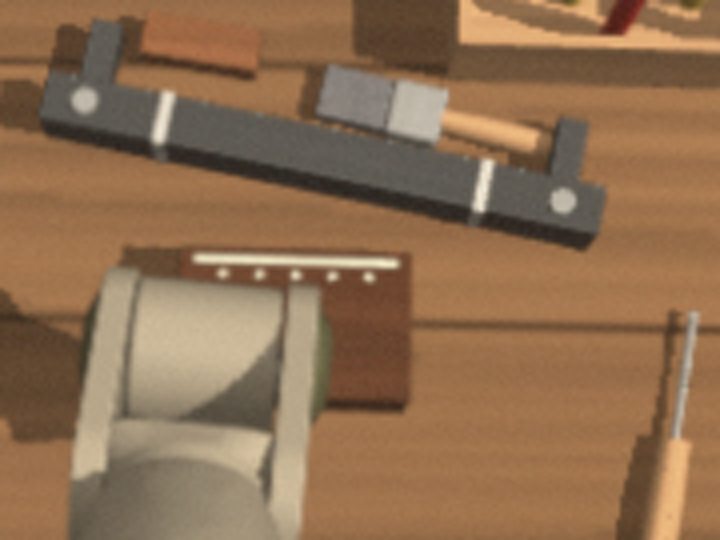

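```bash
python3 - <<'E'
from h import *
report(load('top6'),[(411,254),(408,402),None,(182,247)],(200,90,380,225),4,'o6')
E
```

```text
block [ 0.6118  0.0199 -0.0132] res 1.7 fence frame [-108.5   -3.1] ang 0.172
tool in block -61.9 54.7
```

View pics/o6.png

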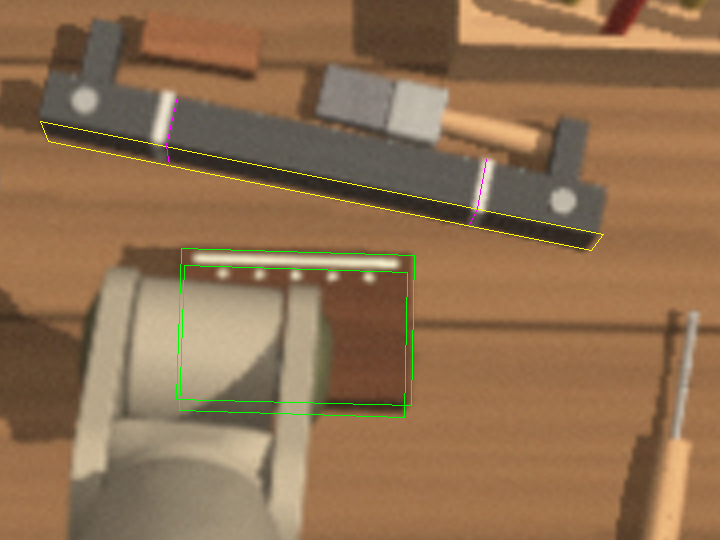

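```bash
python3 -m inch '0 0 0 4 2 0 255; 0 0 0 9 3 0 255; 0 0 0 13 5 0 255; 0 0 0 16 6 0 255'
python3 - <<'E'
from h import *
c=snap('top','top7'); crop(c,200,90,380,225,4,'c7')
E
```

```text
time_s: 4.65
ee_pos: [0.5667, 0.0817, 0.0214]
eef_rot: [0.851, -0.526, -0.002, -0.001]
contact_force: [-5.0, 1.1, 2.1]
gripper_width: -0.0001
```

View pics/c7.png

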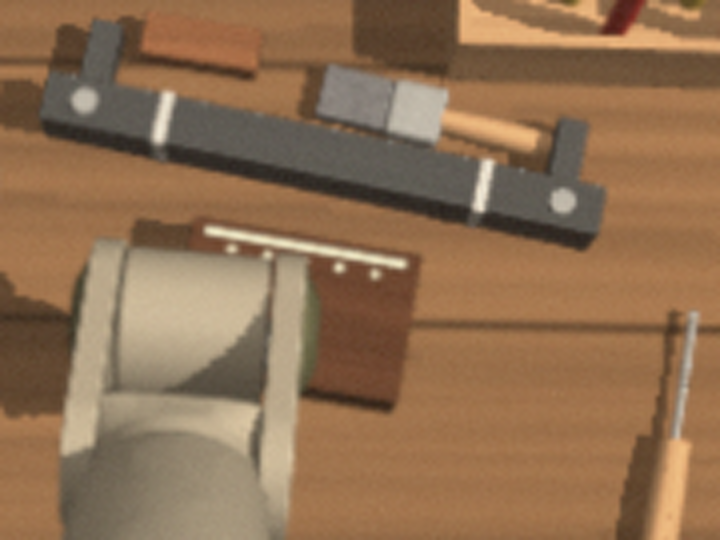

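```bash
python3 - <<'E'
from h import *
report(load('top7'),[(421,255),(393,402),None,(194,217)],(200,90,380,225),4,'o7')
E
```

```text
block [ 0.6228  0.0206 -0.1611] res 1.7 fence frame [-97.8  -0.4] ang 0.024
tool in block -64.7 51.5
```

View pics/o7.png

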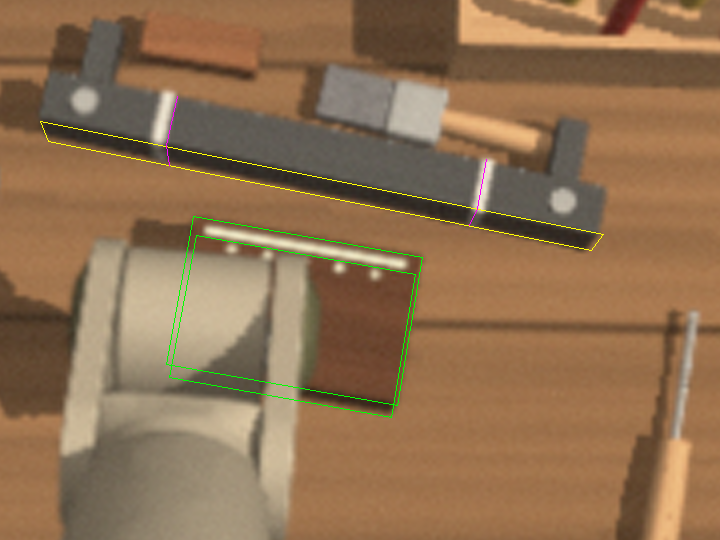

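The block is square: about 0.02 rad out, its face about 45 mm clear of the fence, y ≈ 0. Next I back off, align the jaws with the fence and open them.

```bash
python3 -m inch '0 0 0 -20 3 0 255; 0 0 -0.12 -24 -17 0 255; 0 0 -0.24 -28 -48 0 255; 0 0 -0.36 -28 -48 0 255; 0 0 -0.48 -28 -48 0 255'
python3 -m inch '0 0 -0.12 0 0 0 255; 0 0 -0.17 0 0 0 120; 0 0 -0.17 0 0 -6 0; 0 0 -0.17 0 0 -12 0; 0 0 -0.17 0 0 -12 0'
python3 -m inch '0 0 0 0 0 0 0; 0 0 0 0 0 0 0; 0 0 0 0 0 0 0'
python3 - <<'E'
from h import *
from scipy.spatial.transform import Rotation as R
o=manip.get_obs(); print(o['ee_pos'],np.degrees(np.arctan2(*R.from_quat(o['eef_rot']).as_matrix()[[1,0],0])), R.from_quat(o['eef_rot']).as_matrix()[:,2])
c=snap('top','top8'); crop(c,200,90,380,225,4,'c8')
c=snap('side','side8'); crop(c,230,120,420,260,4,'s8')
E
```

```text
time_s: 5.12
ee_pos: [0.5401, 0.0322, 0.0217]
eef_rot: [-0.698, 0.716, 0.0, 0.002]
contact_force: [0.7, 0.7, 0.0]
gripper_width: 0.0
time_s: 5.53
ee_pos: [0.5398, 0.0323, 0.0084]
eef_rot: [-0.636, 0.772, 0.001, 0.002]
contact_force: [-0.3, 0.3, 0.4]
gripper_width: 0.0482
time_s: 5.78
ee_pos: [0.5399, 0.0323, 0.0084]
eef_rot: [-0.636, 0.772, 0.0, 0.002]
contact_force: [-0.5, -0.0, -0.0]
gripper_width: 0.0831
[0.53991171 0.03226213 0.00837173] -100.98702523318231 [ 0.00259581  0.00329996 -0.99999119]
```

View pics/c8.png

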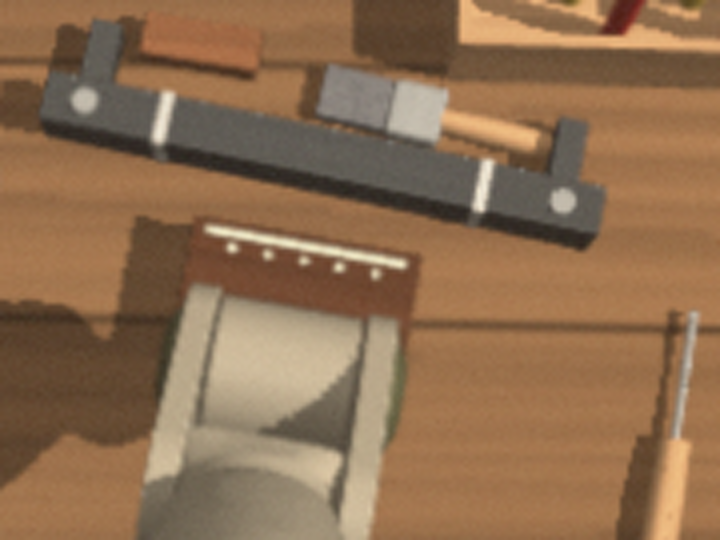

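View pics/s8.png

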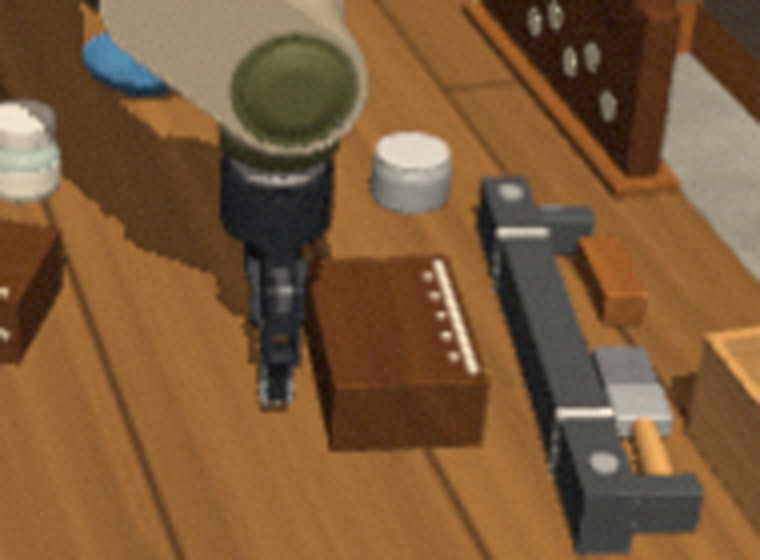

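```bash
python3 -m inch '0 0 0 8 -1.5 0 0; 0 0 0 15 -3 0 0; 0 0 0 22 -4 0 0; 0 0 0 29 -5.5 0 0; 0 0 0 36 -6.5 0 0'
python3 - <<'E'
from h import *
c=snap('top','top9'); crop(c,200,90,380,225,4,'c9')
E
```

```text
time_s: 6.3
ee_pos: [0.5749, 0.0261, 0.0085]
eef_rot: [-0.636, 0.772, 0.002, 0.001]
contact_force: [-8.4, 0.9, 6.1]
gripper_width: 0.0855
```

View pics/c9.png

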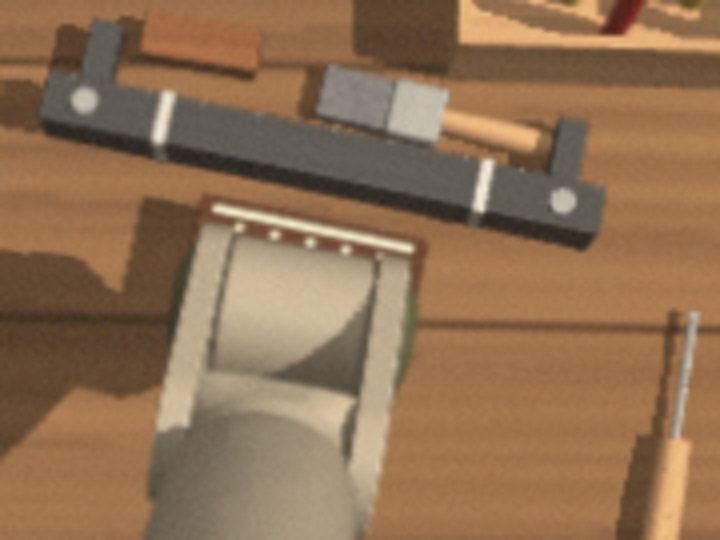

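```bash
python3 -m inch '0 0 0 5 -1 0 0; 0 0 0 10 -2 0 0; 0 0 0 14 -2.5 0 0; 0 0 0 17 -3 0 0; 0 0 0 20 -4 0 0'
python3 - <<'E'
from h import *
c=snap('top','top10'); crop(c,200,90,380,225,4,'c10')
c=snap('side','side10'); crop(c,270,120,400,220,6,'s10')
E
```

```text
time_s: 6.77
ee_pos: [0.5957, 0.0221, 0.0083]
eef_rot: [-0.636, 0.771, 0.002, 0.0]
contact_force: [-7.8, 2.4, 5.9]
gripper_width: 0.0856
```

View pics/c10.png

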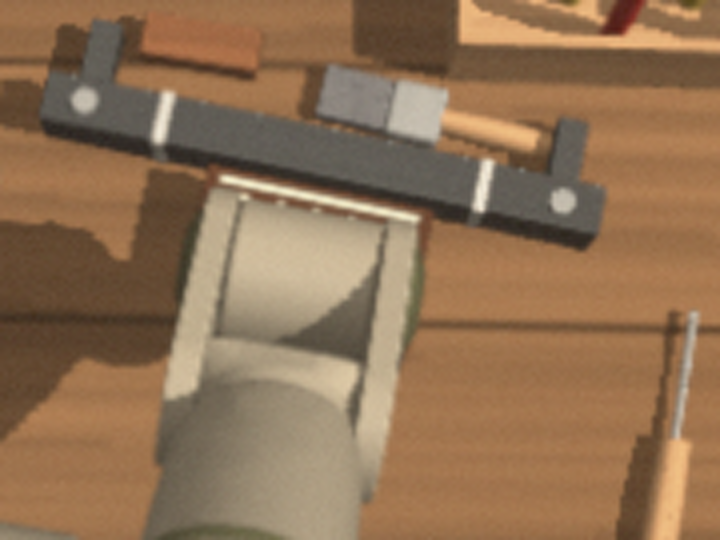

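View pics/s10.png

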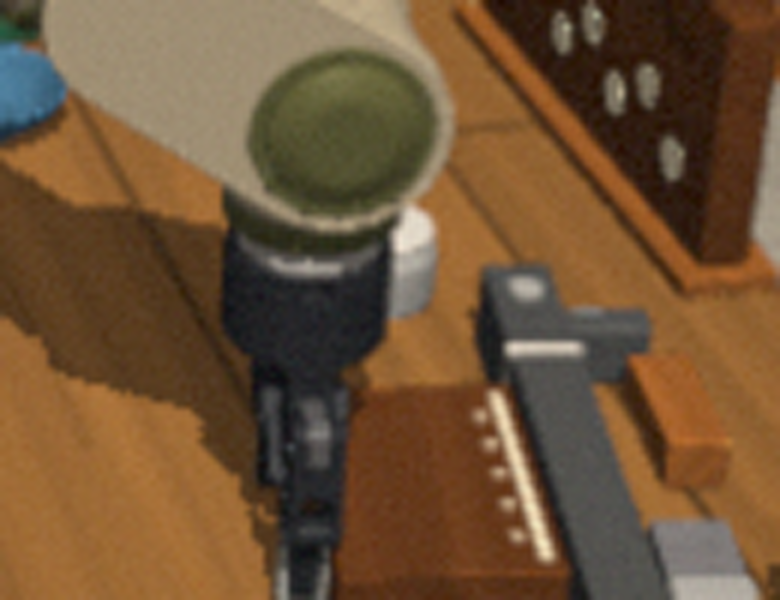

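The block is parallel to the fence with a few mm to go. It spans crop 210–428, between the marks' inner edges at 172 and 472. I creep in, watching the force.

```bash
python3 -m inch '0 0 0 2 -0.4 0 0; 0 0 0 4 -0.8 0 0; 0 0 0 5 -1 0 0'
python3 -m inch '0 0 0 1.5 -0.3 0 0; 0 0 0 3 -0.6 0 0'
python3 -m inch '0 0 0 1.5 -0.3 0 0; 0 0 0 3 -0.6 0 0'
```

```text
time_s: 7.12
ee_pos: [0.6006, 0.0211, 0.0083]
eef_rot: [-0.636, 0.771, 0.003, 0.0]
contact_force: [-8.9, 2.0, 6.3]
gripper_width: 0.0856
time_s: 7.28
ee_pos: [0.6023, 0.0209, 0.0083]
eef_rot: [-0.636, 0.771, 0.004, -0.001]
contact_force: [-9.1, 2.0, 6.6]
gripper_width: 0.0852
time_s: 7.45
ee_pos: [0.6028, 0.0208, 0.0083]
eef_rot: [-0.636, 0.771, 0.007, -0.004]
contact_force: [-21.6, 3.2, 15.8]
gripper_width: 0.0854
```

```bash
python3 -m inch '0 0 0 1.5 -0.3 0 0; 0 0 0 1.5 -0.3 0 0'
python3 - <<'E'
from h import *
c=snap('top','top11'); crop(c,230,110,330,180,7,'c11')
c=snap('side','side11'); crop(c,320,160,420,250,7,'s11')
E
```

```text
time_s: 7.62
ee_pos: [0.6025, 0.0209, 0.0084]
eef_rot: [-0.636, 0.771, 0.009, -0.005]
contact_force: [-12.2, 0.9, 8.7]
gripper_width: 0.0855
```

View pics/c11.png

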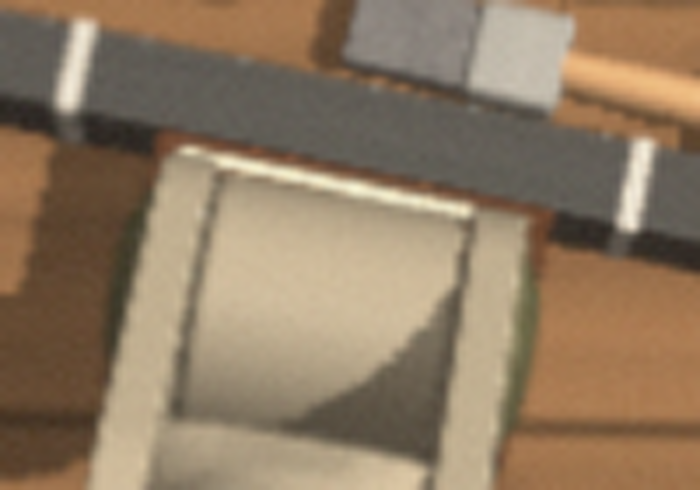

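View pics/s11.png

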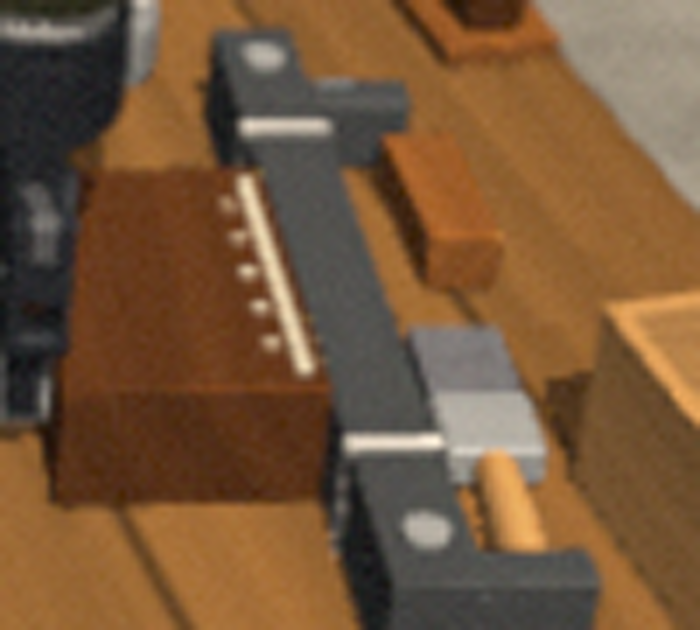

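Both views show the block flush. I'll give one firmer seating press, then retreat straight back and look without occlusion.

```bash
python3 -m inch '0 0 0 2 -0.4 0 0; 0 0 0 4 -0.8 0 0; 0 0 0 4 -0.8 0 0'
python3 -m inch '0 0 0 -8 1.5 0 0; 0 0 0 -20 4 0 0; 0 0 0 -30 6 0 0'
python3 -m inch '0 0 0 0 0 40 0; 0 0 0 0 0 80 0; 0 0 0 -40 0 110 0; 0 0 0 -80 0 130 0; 0 0 0 -115 0 140 0'
python3 -m inch '0 0 0 -35 0 5 0; 0 0 0 -70 0 10 0; 0 0 0 -90 0 10 0; 0 0 0 -90 0 10 0'
python3 - <<'E'
from h import *
c=snap('top','top12'); crop(c,200,90,380,225,4,'c12')
c=snap('side','side12')
E
```

```text
time_s: 7.97
ee_pos: [0.6023, 0.021, 0.0084]
eef_rot: [-0.636, 0.771, 0.013, -0.009]
contact_force: [-23.9, 2.9, 16.4]
gripper_width: 0.0853
time_s: 8.22
ee_pos: [0.5724, 0.027, 0.0084]
eef_rot: [-0.636, 0.771, 0.013, -0.009]
contact_force: [-0.1, 0.4, -0.4]
gripper_width: 0.0854
time_s: 8.63
ee_pos: [0.4631, 0.0266, 0.1484]
eef_rot: [-0.636, 0.771, 0.011, -0.008]
contact_force: [0.3, -0.2, 0.2]
gripper_width: 0.0853
time_s: 8.97
ee_pos: [0.3704, 0.027, 0.1589]
eef_rot: [-0.636, 0.771, 0.011, -0.008]
contact_force: [0.7, -0.6, -0.3]
gripper_width: 0.0854
```

View pics/c12.png

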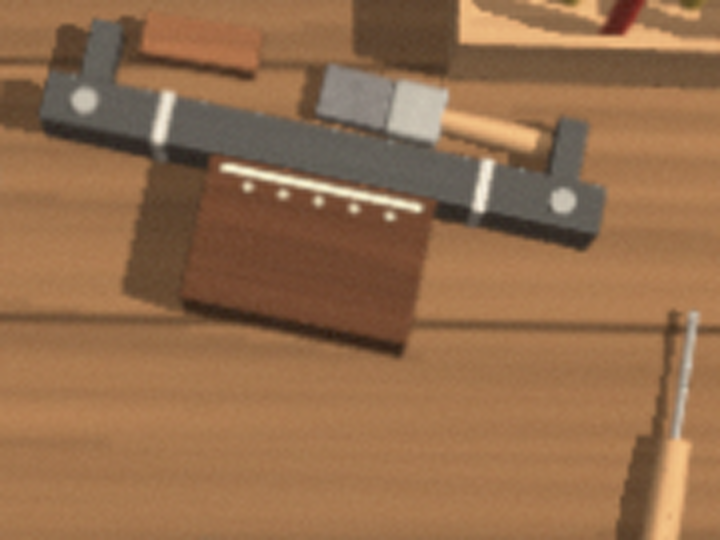

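View pics/side12.png

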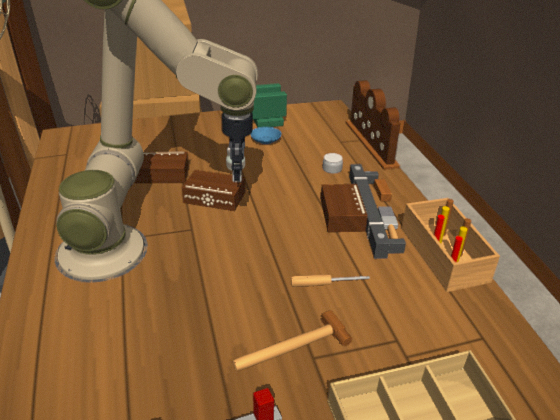

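```bash
python3 - <<'E'
from h import *
c=load('top12')
report(c,[(435,202),(403,346),(183,300),(215,157)],(200,90,380,225),4,'o12')
crop(c,245,120,315,150,10,'z12')
s=load('side12'); crop(s,315,165,415,250,7,'z12s')
d=cv2.absdiff(load('side0')['img'],s['img']).max(2)
print(d[:, :].mean())
E
```

```text
block [ 0.6636  0.0102 -0.1943] res 3.3 fence frame [-55.8  -3.1] ang -0.009
tool in block -287.4 -40.1
18.28078231292517
```

View pics/z12.png

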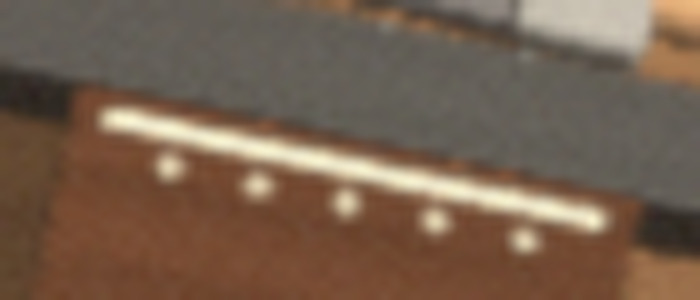

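View pics/z12s.png

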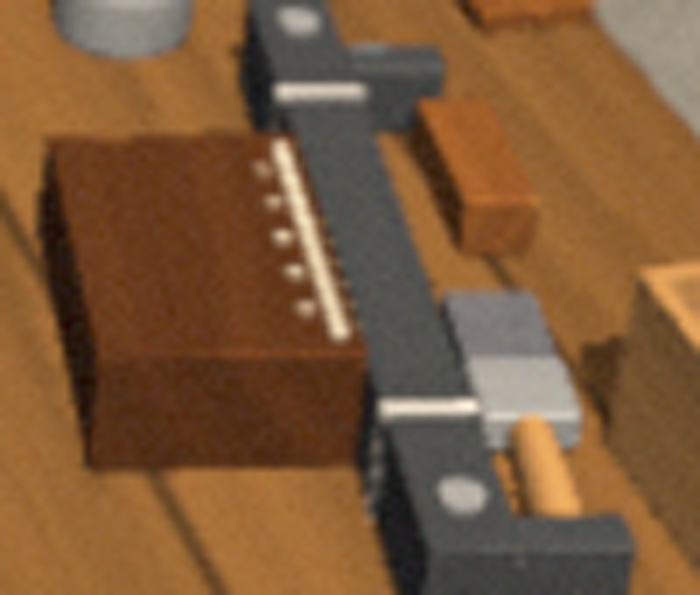

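View pics/o12.png

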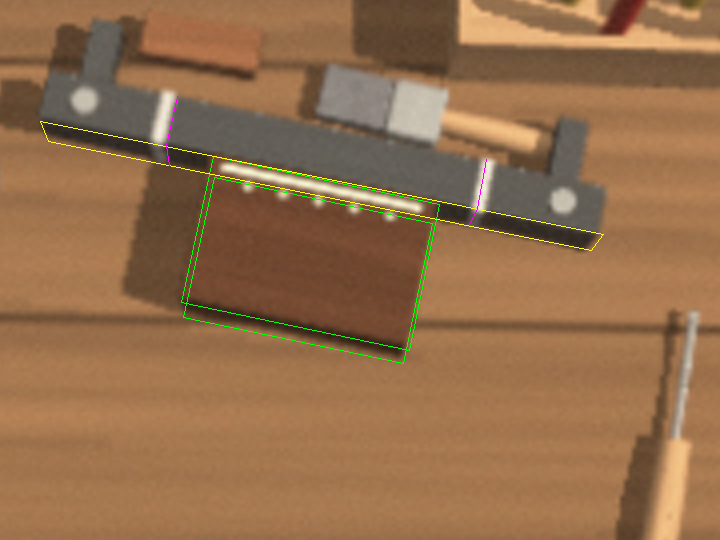

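```bash
python3 -c "
from plant import manip
print(manip.job_done()); o=manip.get_obs(); print(o['time_s'],o['contact_force'])"
```

```text
the job is handed in; nothing more can be done
None
the job is handed in; nothing more can be done
```

I handed the job in at about 9 s. The block is square against the fence and between the two white marks, as far as I could check. No verdict is reported.

**What I did:** I turned the right-hand block about 1.1 rad clockwise with closed-fingertip pushes on its back face. It then stood square, about 0.02 rad out and about 45 mm clear of the fence. I backed off, opened the fingers parallel to the fence, and pushed the block up until it pressed on the fence at about 24 N. The tool stopped at the same spot on repeated pushes. I then withdrew the arm.

**Last checks:**
- **Position:** the block's angle to the fence measured about -0.01 rad, and its centre was about 3 mm from the middle between the marks.
- **Gap (checks disagree):** the pixel fit put the face about 3 mm short of the fence. That fit was only good to about 3 mm. Close-ups from both cameras showed no gap, and the firm stop at 24 N also says it is flat against the fence. I went by the close-ups and the force.
- **Other things:** the other items look unmoved in the pictures. I did not measure each one.

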